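# Unlatch the filter cover and push it off

### The job

Open the filter unit for a filter change without grasping anything: press the orange snap tab right in with the fingertips, then push the released blue cover along its guides, off its seat and over the tab, until the pleated filter opening is wholly uncovered. Only touch and push: never pinch or lift the cover; leave it lying flat on the unit between the guides, and do not disturb the vial, the petri dish or the slide case beside the unit.

Things in the scene. Friction and masses are not known exactly. Their poses are not given: they have to be found in the camera images.
- filter_unit: Low grey filter housing, fixed, 260 x 110 mm, flat deck 30 mm high (x = -115 to +145 mm). Origin on the worktop, x along the guides the way the cover comes off, y to the left of that, z up. Dark side guides, 8 mm above the deck, inner faces at y = +-45 mm. A lip 4 mm high at x = -104 to -100 mm stands behind the seated cover. Inlet stub sticks out 14 mm at the far end.
- cover: Loose blue cover, 90 (x) x 84 (y) x 26 mm high, about 0.15 kg, sliding on the deck on its side walls. Origin: centre of its underside; axes as the unit's. End walls at x = +-45 mm, from 5 mm above the deck to the top: push the rear (-x) one to slide it along +x. Seated, its origin is at x = -53 mm of the unit, 3 mm short of the tab, which blocks it until pressed in.
- filter_opening (a point): Centre of the square filter opening (68 x 68 mm, white pleats inside) at deck height, x = -54 mm of the unit; the opening ends at x = -20 mm. It is wholly uncovered once the cover's origin is beyond x = +25 mm of the unit.
- end_stop (a point): Middle of the inner face of the dark end stop of the green parking ledge, at deck height, x = +140 mm of the unit; the stop is 8 mm high. A cover against it has its origin at x = +95 mm.
- tab (a joint): The orange snap tab's travel in m: 0 standing out, 0.010 fully in (down). It needs about 5 N and stays in where it is left (no return spring). The cover passes over it from about 0.008.
- tab_top (a point): Centre of the top face of the orange snap tab, a block 40 mm (unit x) x 30 mm (unit y) at x = +15 mm, y = 0 of the unit. Standing out its top is 12 mm above the deck, pressed in 2 mm above it. It is pressed straight down; its centre is 23 mm ahead of the seated cover's front wall.
- vial: Small reagent vial, 25 mm across, 46 mm high, standing loose on the worktop on the unit's +y side. Bystander; origin at the centre of its underside.
- petri_dish: Round petri dish, 56 mm across, 14 mm high, loose on the worktop on the unit's +y side. Bystander; origin at the centre of its underside.
- slide_case: Light grey slide case, 37 x 97 x 33 mm high, loose on the worktop on the unit's -y side. Bystander; origin at the centre of its underside.
There are look-alikes about, which are no part of the job. Of the things shaped like the cover, the blue one is meant.

How it is judged:
By the outcome, as a careful person would: the job done as asked, in the order asked, and still so for the second after the job is handed in, with the robot touching nothing.
It also fails if it takes over 38 s, if anything falls off the work surface, if the arm or the gripper's body presses on something with over 40 N, if the wrist force passes 120 N, or if a joint passes its speed limit or range.

### The arm

A 7-joint arm with a two-finger parallel gripper is mounted at the origin on a cart in front of the work surface, level with it; the furniture and walls round the work are solid. World frame = base frame: x ahead of the robot, y to its left, z up, the work surface at z = 0. Lengths are in m, angles in degrees, forces in N, time in s.
With the tool pointing down it reaches from about 0.35 to 0.9 m from the base axis. Payload 8.1 kg.
Tool frame: the origin (TCP) lies between the finger pads; the fingertips stand 8 mm ahead of it and the grasp point (between the pads) lies 11 mm behind it; z points along the fingers, y is the direction in which the jaws open and shut (so a half turn about z gives the same grasp; the last joint's range is limited). The gripper opens to 92 mm and grips with 3 to 60 N. Pads are 19 mm wide; open, the fingers measure 130 mm over their backs; the gripper's body (75 mm by 190 mm) begins 47 mm behind the grasp point.
Start: joints at [-78.014, 24.895, 1.432, 90.138, -0.665, 64.973, -4.303], TCP at [0.192, 0.595, 0.235] pointing down, gripper open.
Joint ranges: [-149.89, 149.89], [-25.12, 119.58], [-72.63, 75.52], [4.76, 147.25], [-75.54, 255.54], [6.69, 114.76], [-157.13, 157.13]. Speed limits (degrees/s): [127.2, 127.2, 172.46, 172.46, 180, 180, 180].

### API

Orientations are given as a 3x3 rotation matrix whose columns are the frame's x, y, z axes.
In Python, from workcell import manip, eoat, solve_ik, capture, get_calibration, finish_job, status gives the robot as it stands. Calls block until the motion is done:
- manip.movep(position, orientation): joint-space move of the TCP to a pose.
- manip.move_linear(position, orientation=None, rate=0.15, f_stop=None): straight line of the TCP; orientation=None keeps the orientation; rate is the mean speed in m/s. With f_stop (N) it stops when the force on the tool has changed by that much, and returns True; else False.
- manip.move_joints(angles): joint-space move.
- eoat.gripper_to(opening, force=None): finger opening in m; force is the grip in N (None keeps the last); returns when the fingers have stopped.
- manip.sleep(seconds).
- solve_ik(position, orientation): joint angles nearest the present ones, or None.
- capture(name): name is "side" or "top" or "wrist"; returns the picture (400x640x3 uint8, red, green, blue); there is no depth.
- get_calibration(name): a dict with "fovy" (degrees; the focal length in pixels is half the picture's height over the tangent of half this angle, whatever the lens; pixels are square), "cx", "cy" (the principal point, pixels), "R" (3x3) and "t" (3): a world point X has camera coordinates R X + t; the wrist camera has in their place "tool_from_camera" (4x4, takes a point from camera to tool coordinates, whose origin is the TCP and whose axes are the flange's). Camera axes: x right, y down, z forward; pixel columns grow to the right and rows downward; lengths in m; the calibration is good to about 2 mm. A picture is of the moment at which its call begins: read the wrist's pose just before it. get_calibration takes no time and is no camera call.
A pose or a line that the arm cannot do raises manip.PlanningError and nothing moves.
- finish_job(): hands the job in, once; it reports no verdict.
Readings, each from a call of its own:
- status.read_t(): time.
- status.read_qpos(): joint angles.
- status.read_joint_velocities(): joint speeds.
- status.read_joint_torque(): joint torques, N m.
- status.read_position(): TCP position.
- status.read_ee_rot(): TCP orientation.
- status.read_contact_force(): force on the tool from outside, world axes, zero at the start.
- status.read_wrist_torque(): the same for the moment, N m.
- status.read_opening(): finger opening in m.
Only numpy, scipy, OpenCV 4.12 (cv2) and the standard library are available. Lean on these libraries where they do the work, as an engineer would, in place of code of your own. Each camera call takes 0.05 s, during which the arm holds its last target.

## Working session

There is one attempt and no reset: what is moved stays moved. The work goes in short steps, each a Python script; the robot and the scene stay as the last script left them, time stands still between calls to the robot, and variables do not carry over. Pictures are saved under pics/ and viewed, and the job is handed in when it is done.

```bash
mkdir -p pics; python3 - <<'E'
from workcell import *
import cv2
for n in ("side","top","wrist"):
    im=capture(n); cv2.imwrite(f"pics/{n}0.png",im[:,:,::-1]); 
    c=get_calibration(n); print(n,c)
print(status.read_t(),status.read_position(),status.read_ee_rot())
E
```

```text
side {'fovy': 50.7047277212412, 'cx': 314.74212770347407, 'cy': 196.28786025922074, 'R': array([[-0.95726003, -0.28912462,  0.00775796],
       [-0.15118061,  0.47731539, -0.86562951],
       [ 0.24657181, -0.82980538, -0.50062498]]), 't': array([0.47729402, 0.24531138, 0.58953616])}
top {'fovy': 50.53291026632565, 'cx': 312.2408596444775, 'cy': 199.6333764929125, 'R': array([[-0.20172294, -0.97944161, -0.00140982],
       [-0.95895634,  0.1977963 , -0.20317321],
       [ 0.19927515, -0.03963274, -0.9791418 ]]), 't': array([-0.13387099,  0.60227445,  0.78084601])}
wrist {'fovy': 58.98530176487637, 'cx': 321.01269276826446, 'cy': 193.42131529280834, 'tool_from_camera': array([[ 1.12032109e-04, -9.61345002e-01, -2.75346646e-01,
         7.39577296e-02],
       [ 9.99999682e-01,  3.25056752e-04, -7.28026335e-04,
         2.34800666e-04],
       [ 7.89387765e-04, -2.75346477e-01,  9.61344732e-01,
        -1.50738113e-01],
       [ 0.00000000e+00,  0.00000000e+00,  0.00000000e+00,
         1.00000000e+00]])}
0.15 [0.19163625 0.5944926  0.23411769] [[-9.51774336e-01  3.06798851e-01 -2.79716730e-04]
 [ 3.06798960e-01  9.51773564e-01 -1.21738769e-03]
 [-1.07266155e-04 -1.24449516e-03 -9.99999220e-01]]
```

View pics/top0.png

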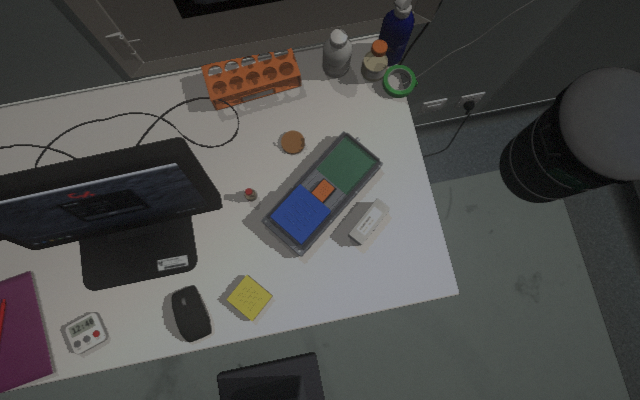

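View pics/side0.png

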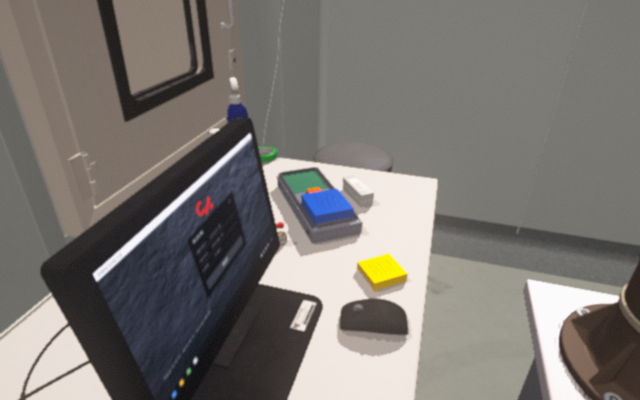

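View pics/wrist0.png

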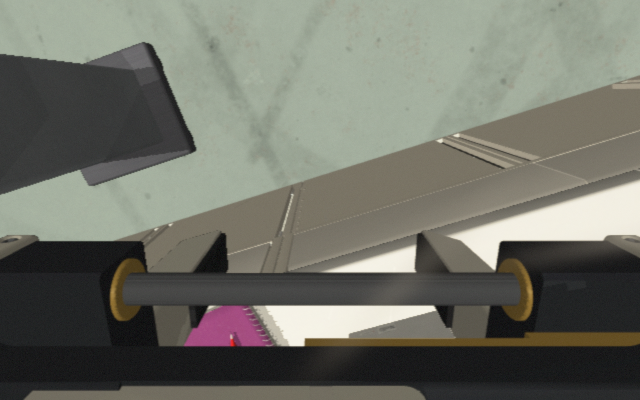

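The top view shows the unit running diagonally: blue cover at about (300,217), orange tab at (323,189), green ledge at (349,163). The vial is at (250,195), the dish at (291,142) and the slide case at (369,224). The monitor stands between the start pose and the unit. The side view shows the same unit at about (318,205).

```bash
cat > h.py <<'E'
import numpy as np, cv2
from workcell import *
def cam(n):
    c=get_calibration(n)
    f=200/np.tan(np.radians(c['fovy']/2)); return c,f
def cast(n,uv,z):
    c,f=cam(n); R=c['R'];t=c['t']
    d=R.T@np.array([(uv[0]-c['cx'])/f,(uv[1]-c['cy'])/f,1]); o=-R.T@t
    return o+d*(z-o[2])/d[2]
def proj(n,X):
    c,f=cam(n); p=c['R']@X+c['t']; return np.array([c['cx']+f*p[0]/p[2],c['cy']+f*p[1]/p[2]])
def mask(im,lo,hi):
    return cv2.inRange(cv2.cvtColor(im,cv2.COLOR_RGB2HSV),lo,hi)
def blobs(m,amin=30):
    cs,_=cv2.findContours(m,cv2.RETR_EXTERNAL,cv2.CHAIN_APPROX_NONE)
    return sorted([c for c in cs if cv2.contourArea(c)>amin],key=cv2.contourArea,reverse=True)
E
python3 - <<'E'
from h import *
for n in('top','side'):
    im=cv2.imread(f'pics/{n}0.png')[:,:,::-1].copy()
    for nm,lo,hi,z in(('blue',(105,150,60),(125,255,255),.056),('orange',(5,150,80),(16,255,255),.042),('green',(60,60,30),(90,255,255),.030)):
        for c in blobs(mask(im,lo,hi))[:4]:
            r=cv2.minAreaRect(c); b=cv2.boxPoints(r)
            print(n,nm,cv2.contourArea(c),np.round(r[0],1),np.round(r[1],1),round(r[2],1),'world',np.round(cast(n,r[0],z),4))
            if cv2.contourArea(c)>150: print('   ',[np.round(cast(n,p,z)[:2],4).tolist() for p in b])
im=cv2.imread('pics/top0.png'); cv2.imwrite('pics/topcrop.png',cv2.resize(im[110:270,210:410],None,fx=3.6,fy=3.6,interpolation=cv2.INTER_CUBIC))
im=cv2.imread('pics/side0.png'); cv2.imwrite('pics/sidecrop.png',cv2.resize(im[140:260,250:400],None,fx=4.5,fy=4.5,interpolation=cv2.INTER_CUBIC))
E
```

```text
top blue 1736.5 [300.3 213.4] [41.3 43.9] 42.0 world [ 0.5415 -0.2239  0.056 ]
    [[0.5486, -0.1645], [0.6023, -0.2347], [0.5344, -0.2835], [0.4824, -0.2135]]
top orange 2661.5 [251.2  75.9] [40.7 95.1] 79.6 world [ 0.862  -0.1791  0.042 ]
    [[0.911, -0.076], [0.9103, -0.2838], [0.8136, -0.281], [0.8151, -0.0775]]
top orange 236.5 [322.7 190.2] [14.1 18.3] 40.6 world [ 0.5818 -0.2784  0.042 ]
    [[0.5816, -0.2547], [0.6054, -0.2846], [0.582, -0.3021], [0.5585, -0.2722]]
top orange 141.5 [379.5  46. ] [12. 15.] 90.0 world [ 0.8752 -0.4681  0.042 ]
top orange 35.5 [221.9 105.1] [ 4.9 12. ] 78.7 world [ 0.8077 -0.1062  0.042 ]
top green 1629.5 [345.8 164.8] [40.3 44.2] 40.4 world [ 0.6283 -0.3381  0.03  ]
    [[0.6328, -0.2754], [0.6935, -0.3504], [0.6238, -0.4011], [0.5651, -0.3263]]
top green 793.5 [398.8  80.1] [32.2 33.5] 63.4 world [ 0.7931 -0.4938  0.03  ]
    [[0.819, -0.45], [0.8408, -0.5236], [0.7674, -0.5374], [0.7465, -0.4648]]
side blue 846.0 [326.5 202.2] [24.2 46.2] 79.1 world [ 0.5388 -0.2161  0.056 ]
    [[0.598, -0.2302], [0.5144, -0.2975], [0.4831, -0.2028], [0.5603, -0.1448]]
side blue 71.0 [236.3 109.7] [ 8.3 15.5] 82.9 world [ 0.9774 -0.6963  0.056 ]
side green 559.5 [304.9 180.9] [19.9 40.3] 80.5 world [ 0.6256 -0.3383  0.03  ]
    [[0.6865, -0.3547], [0.6034, -0.4199], [0.568, -0.3228], [0.6454, -0.2657]]
side green 103.0 [268.7 155. ] [10.4 19.4] 57.3 world [ 0.7646 -0.4505  0.03  ]
side green 41.5 [188.2 371.1] [5.8 9.8] 26.6 world [0.6076 0.2101 0.03  ]
```

View pics/topcrop.png

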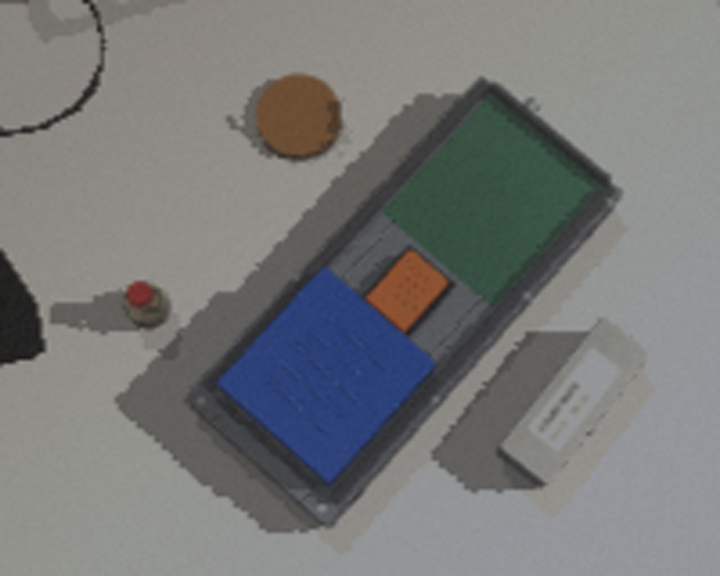

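View pics/sidecrop.png

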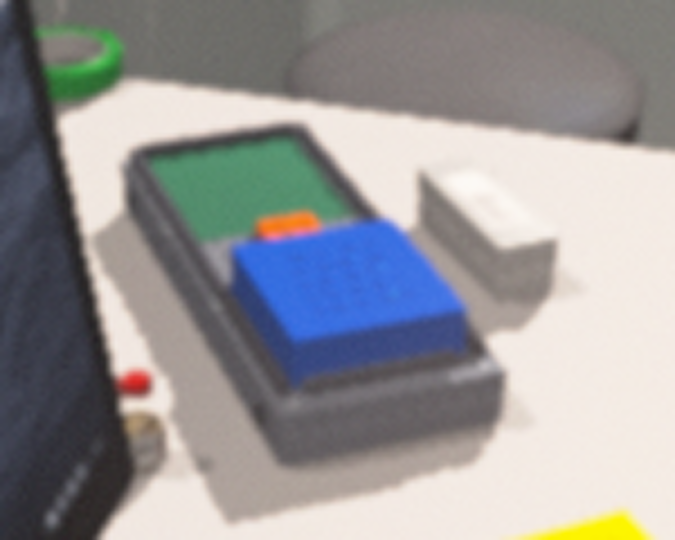

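The crops confirm it: the cover is seated behind the standing tab, and all three colour centres lie along the unit axis. Next I locate the monitor so the route can avoid it.

```bash
python3 - <<'E'
from h import *
def tri(a,b):
    A=[];B=[]
    for n,uv in(('side',a),('top',b)):
        c,f=cam(n); o=-c['R'].T@c['t']; d=c['R'].T@np.array([(uv[0]-c['cx'])/f,(uv[1]-c['cy'])/f,1]); d/=np.linalg.norm(d)
        P=np.eye(3)-np.outer(d,d); A.append(P);B.append(P@o)
    X=np.linalg.lstsq(np.vstack(A),np.hstack(B),rcond=None)[0]
    return np.round(X,3),np.round(proj('side',X)-a,1),np.round(proj('top',X)-b,1)
for b in((188,141),(220,207)):
  for a in((248,120),(281,245)): print(b,a,tri(a,b))
for b in((80,287),(195,268),(0,185),(0,248)): print(b,cast('top',b,0.0),cast('top',b,0.35))
print('case',cast('top',(369,224),.033),'vial',cast('top',(250,195),.046),'dish',cast('top',(292,142),.014))
P=[cast('top',(210+x/3.6,110+y/3.6),.038)[:2] for x,y in((190,398),(488,80),(620,190),(330,522))]
print(np.round(P,4)); P=np.array(P)
print(np.degrees(np.arctan2(*(P[1]-P[0])[::-1])),np.degrees(np.arctan2(*(P[2]-P[3])[::-1])),np.linalg.norm(P[1]-P[0]),np.linalg.norm(P[1]-P[2]),P.mean(0))
print(np.round([cast('top',(210+x/3.6,110+y/3.6),.056)[:2] for x,y in((218,383),(328,268),(434,366),(330,482))],4))
c,f=cam('side');print(-c['R'].T@c['t']);c,f=cam('top');print(-c['R'].T@c['t'])
E
```

```text
(188, 141) (248, 120) (array([ 0.642, -0.079,  0.272]), array([-3.3, -1.4]), array([1.9, 3.3]))
(188, 141) (281, 245) (array([ 0.644, -0.045,  0.085]), array([-37.8, -18.9]), array([11.6, 37.2]))
(220, 207) (248, 120) (array([ 0.587, -0.087,  0.26 ]), array([30.7,  7.6]), array([-17.3, -27.8]))
(220, 207) (281, 245) (array([ 0.587, -0.068,  0.042]), array([-1.6, -0.4]), array([0.6, 1.4]))
(80, 287) [0.49239174 0.24824684 0.        ] [0.45392967 0.0637036  0.35      ]
(195, 268) [0.48293425 0.01148959 0.        ] [ 0.44820511 -0.07960418  0.35      ]
(0, 185) [0.74288238 0.39729523 0.        ] [0.60555019 0.15392171 0.35      ]
(0, 248) [0.60612543 0.40473681 0.        ] [0.52277201 0.15842606 0.35      ]
case [ 0.49583642 -0.35666336  0.033     ] vial [ 0.60100953 -0.13144158  0.046     ] dish [ 0.70621423 -0.23741597  0.014     ]
[[ 0.5455 -0.1468]
 [ 0.6961 -0.352 ]
 [ 0.615  -0.4122]
 [ 0.4616 -0.2103]]
-53.73799406611621 -52.77513468091153 0.25452285786693735 0.10094795356181419 [ 0.57956562 -0.28034574]
[[ 0.5475 -0.165 ]
 [ 0.5992 -0.2372]
 [ 0.5327 -0.2837]
 [ 0.4814 -0.2148]]
[0.34861781 0.51010683 0.50378246]
[ 0.39494685 -0.21929941  0.88673627]
```

```bash
cat >> h.py <<'E'
TH=np.radians(-52.8); D=np.array([np.cos(TH),np.sin(TH),0]); N=np.array([-D[1],D[0],0])
TAB=np.array([.5818,-.2784,0]); O=TAB-.015*D
def U(x,y,z): return O+x*D+y*N+np.array([0,0,z])
Z=np.array([0,0,-1.])
def rot(y): return np.column_stack([np.cross(y,Z),y,Z])
E
python3 - <<'E'
from h import *
p=status.read_position();R=status.read_ee_rot()
np.set_printoptions(precision=1,suppress=True)
print(status.read_qpos(), solve_ik([p[0],p[1],.42],R))
for nm,y in(('D',D),('-D',-D),('N',N),('-N',-N)):
    for q in(U(.017,0,.42),U(.02,0,.04),U(-.125,0,.047),U(.04,0,.047)): print(nm,solve_ik(q,rot(y)))
E
```

```text
[-78.   24.9   1.4  90.2  -0.7  65.   -4.3] [-78.8  20.4   2.6  71.3  -0.9  88.4  -4.1]
D [-15.4  34.3  71.1  71.  -32.4  95.5  -4.2]
D [-13.8  54.2  61.3 100.1 -54.5  60.9  14.6]
D [-24.4  41.1  55.6 118.1 -47.9  47.    7.7]
D [-13.   56.3  64.   97.1 -56.   64.4  15.4]
-D [ 52.5  33.4 -61.1  64.3  29.   97.1 127.1]
-D [ 46.4  45.4 -40.7  94.5  35.2  53.6 119.8]
-D [ -1.8  30.4  19.9 116.4 -17.1  35.9 156.7]
-D [ 46.7  46.1 -40.7  91.5  34.7  55.7 121.7]
N [ -9.8  28.5  54.7  70.6 -23.   91.9  77.7]
N [ -2.2  43.5  37.1  99.2 -33.4  48.9  87.2]
N [-15.1  34.5  39.4 117.4 -34.1  39.8  83.7]
N [ -1.1  44.4  37.7  96.1 -33.4  51.2  87.4]
-N [-14.   32.3  66.1  70.9 -29.3  94.1 -96.8]
-N [-15.2  56.7  65.3 100.2 -57.8  63.8 -73. ]
-N [-28.8  47.2  65.5 118.4 -55.8  53.8 -74.4]
-N [-13.4  57.1  65.3  97.2 -57.   65.4 -73.8]
```

```bash
python3 - <<'E'
from h import *
np.set_printoptions(precision=3,suppress=True)
p=status.read_position()
manip.move_linear([p[0],p[1],.42],rate=.25)
q=np.array(status.read_qpos()); q[0]=18; manip.move_joints(q)
print(status.read_position(),status.read_t())
for t in(U(.017,0,.3),U(.02,0,.04),U(-.125,0,.047),U(.04,0,.047)): print(solve_ik(t,rot(D)))
E
```

```text
[ 0.568 -0.259  0.418] 4.3
[ 16.242  24.603   7.134  81.538  -3.082  74.05  -29.218]
[ 17.793  38.624   4.987  97.294  -4.458  44.274 -27.912]
[ 10.662  29.386   2.773 115.34   -2.353  35.325 -37.802]
[ 18.649  39.441   5.178  94.239  -4.532  46.524 -27.026]
```

```bash
python3 - <<'E'
from h import *
np.set_printoptions(precision=4,suppress=True)
manip.movep(U(-.03,-.06,.26),rot(D))
eoat.gripper_to(0.0,20)
p=np.array(status.read_position());R=np.array(status.read_ee_rot())
im=capture('wrist'); cv2.imwrite('pics/w1.png',im[:,:,::-1]); np.savez('w1.npz',p=p,R=R)
im=capture('top'); cv2.imwrite('pics/top1.png',im[:,:,::-1])
print(p,R,status.read_opening(),status.read_contact_force(),status.read_t())
E
```

```text
[ 0.5068 -0.2788  0.26  ] [[ 0.7966  0.6046 -0.    ]
 [ 0.6046 -0.7966 -0.    ]
 [-0.     -0.     -1.    ]] 2.9348690451235686e-05 [-1.1937  0.3909  1.0452] 6.5583
```

View pics/w1.png

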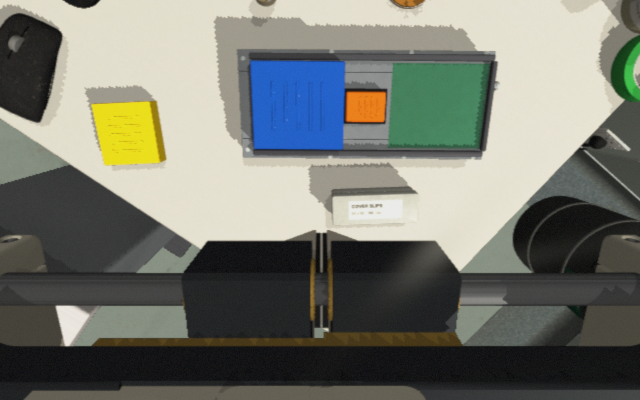

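View pics/top1.png

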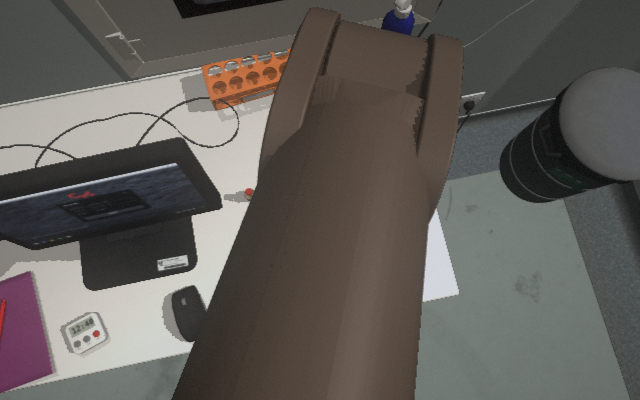

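The wrist view shows the whole unit, square to the tool: cover at about (297,106), tab at (365,106), green ledge at (437,105). I refine the unit pose from it.

```bash
cat >> h.py <<'E'
def wcast(uv,z,p,R):
    c,f=cam('wrist'); T=c['tool_from_camera']; o=p+R@T[:3,3]
    d=R@T[:3,:3]@np.array([(uv[0]-c['cx'])/f,(uv[1]-c['cy'])/f,1]); return o+d*(z-o[2])/d[2]
def inU(X): v=X-O; return np.round(np.array([v@D,v@N])*1000,1)
E
python3 - <<'E'
from h import *
s=np.load('w1.npz');p,R=s['p'],s['R'];im=cv2.imread('pics/w1.png')[:,:,::-1].copy()
for nm,lo,hi,z in(('blue',(105,150,60),(125,255,255),.056),('orange',(5,150,80),(16,255,255),.042),('green',(60,60,30),(90,255,255),.030)):
    cs=[c for c in blobs(mask(im,lo,hi)) if 240<cv2.boundingRect(c)[0]<500 and cv2.boundingRect(c)[1]>30]
    r=cv2.minAreaRect(cs[0]);X=wcast(r[0],z,p,R)
    b=[wcast(q,z,p,R) for q in cv2.boxPoints(r)]
    e=b[1]-b[0];e2=b[2]-b[1]
    print(nm,X,inU(X),[inU(q).tolist() for q in b],np.degrees(np.arctan2(e[1],e[0])),np.degrees(np.arctan2(e2[1],e2[0])))
cv2.imwrite('pics/w1crop.png',cv2.resize(im[40:170,230:510,::-1],None,fx=2.8,fy=2.8,interpolation=cv2.INTER_CUBIC))
E
```

```text
blue [ 0.54285606 -0.22246563  0.056     ] [-53.1   2.8] [[-101.2, -40.7], [-96.6, 43.5], [-8.1, 43.5], [-6.6, -40.7]] 34.035693971576734 -52.793297228259675
orange [ 0.58201444 -0.27806491  0.042     ] [14.9  0.4] [[-5.7, 15.5], [34.4, 15.5], [35.9, -15.1], [-5.1, -15.1]] -52.79615788290582 -139.94041554926
green [ 0.63017352 -0.3397454   0.03      ] [93.1  1.4] [[38.2, 42.7], [140.5, 42.8], [151.7, -42.6], [42.6, -42.6]] -52.793568381085024 -135.33368771549874
```

View pics/w1crop.png

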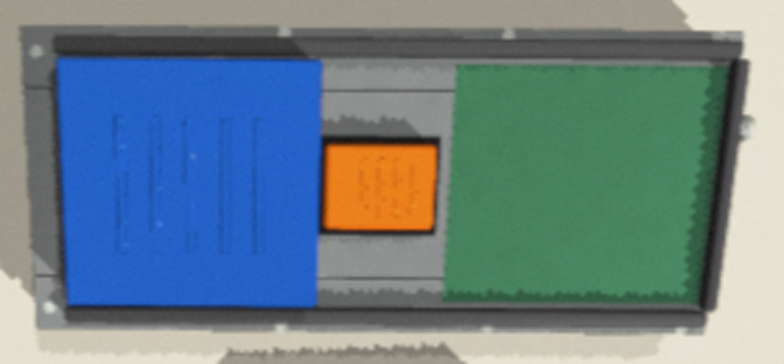

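```bash
python3 - <<'E'
from h import *
s=np.load('w1.npz');p,R=s['p'],s['R'];im=cv2.imread('pics/w1.png')[:,:,::-1].copy()
for nm,lo,hi,z,c0,c1,zb in(('blue',(105,150,60),(125,255,255),.056,258,338,.056),('orange',(5,150,80),(16,255,255),.042,350,382,.042),('green',(60,60,30),(90,255,255),.030,395,478,.03)):
    m=mask(im,lo,hi); m[:45]=0;m[165:]=0
    for nn,k in(('+N',0),('-N',1)):
        P=[]
        for c in range(c0,c1):
            r=np.flatnonzero(m[:,c]); P.append(inU(wcast((c,(r[0]-.5) if k==0 else r[-1]+.5),z,p,R)))
        P=np.array(P); f=np.polyfit(P[:,0],P[:,1],1); print(nm,nn,'slope deg',np.degrees(f[0]),'y mid',np.median(P[:,1]))
    for nn,k in(('-D',0),('+D',1)):
        P=[]
        rows=range(66,146) if nm!='orange' else range(94,118)
        for rr in rows:
            c=np.flatnonzero(m[rr,240:490])+240; P.append(inU(wcast(((c[0]-.5) if k==0 else c[-1]+.5,rr),z,p,R)))
        P=np.array(P); f=np.polyfit(P[:,1],P[:,0],1); print(nm,nn,'slope deg',-np.degrees(f[0]),'x mid',np.median(P[:,0]))
E
```

```text
blue +N slope deg -0.14168609258485174 y mid 43.0
blue -N slope deg -0.3249507000184635 y mid -41.2
blue -D slope deg -0.3379315567163814 x mid -97.6
blue +D slope deg -0.580474300631493 x mid -7.7
orange +N slope deg -9.683187491925758e-15 y mid 15.9
orange -N slope deg -0.6158590883172286 y mid -15.6
orange -D slope deg -2.6075886334906673 x mid -5.1
orange +D slope deg -0.4946899799446138 x mid 35.2
green +N slope deg -0.6399931322766766 y mid 43.2
green -N slope deg 6.034785388804137e-15 y mid -43.1
green -D slope deg -0.3392218914982463 x mid 42.5
green +D slope deg -0.36528252399034705 x mid 141.3
```

```bash
sed -i 's/radians(-52.8)/radians(-53.15)/; s/^TAB=.*/TAB=np.array([.5822,-.2781,0])/' h.py; python3 - <<'E'
from h import *
np.set_printoptions(precision=4,suppress=True)
manip.movep(U(.017,0,.11),rot(D))
print(manip.move_linear(U(.017,0,.054),rate=.1,f_stop=15), status.read_contact_force())
print(manip.move_linear(U(.017,0,.0385),rate=.03,f_stop=22))
print(status.read_position(),status.read_contact_force(),status.read_t())
manip.move_linear(U(.017,0,.11),rate=.15)
manip.movep(U(-.03,-.06,.26),rot(D))
p=np.array(status.read_position());R=np.array(status.read_ee_rot())
im=capture('wrist'); cv2.imwrite('pics/w2.png',im[:,:,::-1]); np.savez('w2.npz',p=p,R=R)
cv2.imwrite('pics/w2crop.png',cv2.resize(im[40:170,230:510,::-1],None,fx=2.8,fy=2.8,interpolation=cv2.INTER_CUBIC))
print(status.read_t())
E
```

```text
Traceback (most recent call last):
  File "h.py", line 19, in U
    def U(x,y,z): return O+x*D+y*N+np.array([0,0,z])
                         ^
NameError: name 'O' is not defined
```

```bash
sed -i 's/^TAB=.*/TAB=np.array([.5822,-.2781,0]); O=TAB-.015*D/' h.py; python3 - <<'E'
from h import *
np.set_printoptions(precision=4,suppress=True)
manip.movep(U(.017,0,.11),rot(D))
print(manip.move_linear(U(.017,0,.054),rate=.1,f_stop=15), status.read_contact_force())
print(manip.move_linear(U(.017,0,.0385),rate=.03,f_stop=22))
print(status.read_position(),status.read_contact_force(),status.read_t())
manip.move_linear(U(.017,0,.11),rate=.15)
manip.movep(U(-.03,-.06,.26),rot(D))
p=np.array(status.read_position());R=np.array(status.read_ee_rot())
im=capture('wrist'); cv2.imwrite('pics/w2.png',im[:,:,::-1]); np.savez('w2.npz',p=p,R=R)
cv2.imwrite('pics/w2crop.png',cv2.resize(im[40:170,230:510,::-1],None,fx=2.8,fy=2.8,interpolation=cv2.INTER_CUBIC))
print(status.read_t())
E
```

```text
False [-0.1458 -0.8268 -0.1518]
True
[ 0.5843 -0.2801  0.0403] [-1.5802  0.4207  9.3221] 8.4833
9.8583
```

View pics/w2crop.png

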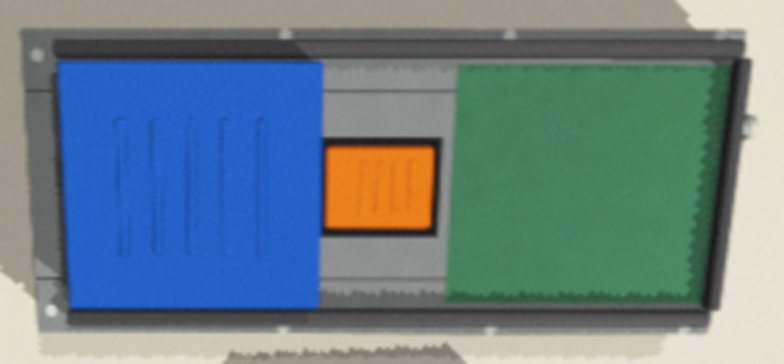

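The stop came at tip height 32.3 mm, so the tab has travelled about 9.7 mm. The picture shows the tab (380,188 in the crop) smaller and without its shadow, and the cover still seated. Now I push.

```bash
python3 - <<'E'
from h import *
np.set_printoptions(precision=4,suppress=True)
manip.movep(U(-.128,0,.12),rot(D))
print(manip.move_linear(U(-.128,0,.047),rate=.1,f_stop=12),status.read_contact_force(),inU(np.array(status.read_position())))
print(manip.move_linear(U(-.112,0,.047),rate=.05,f_stop=15),status.read_contact_force())
print(manip.move_linear(U(-.05,0,.047),rate=.06,f_stop=15),status.read_contact_force(),inU(np.array(status.read_position())))
print(manip.move_linear(U(-.009,0,.047),rate=.05,f_stop=15),status.read_contact_force(),inU(np.array(status.read_position())))
manip.move_linear(U(-.020,0,.047),rate=.05)
manip.move_linear(U(-.020,0,.12),rate=.15)
manip.movep(U(-.03,-.06,.26),rot(D))
p=np.array(status.read_position());R=np.array(status.read_ee_rot())
im=capture('wrist'); cv2.imwrite('pics/w3.png',im[:,:,::-1]); np.savez('w3.npz',p=p,R=R)
m=mask(im,(105,150,60),(125,255,255));m[:45]=0;m[165:]=0
r=cv2.minAreaRect(blobs(m)[0]);print(r,inU(wcast(r[0],.056,p,R)),[inU(wcast(q,.056,p,R)).tolist() for q in cv2.boxPoints(r)])
print(status.read_t())
E
```

```text
False [ 0.1126 -0.8216 -0.3341] [-127.5    0.2]
False [ 0.2548  0.2282 -0.896 ]
False [0.1399 0.4943 0.5836] [-50.2   0.2]
False [ 1.2    -0.5732 -0.274 ] [-8.9 -0. ]
((408.0, 106.5), (87.0, 98.0), 90.0) [54.3  0.7] [[5.5, 40.6], [97.8, 40.5], [106.5, -41.8], [7.9, -41.8]]
15.8167
```

View pics/w3.png

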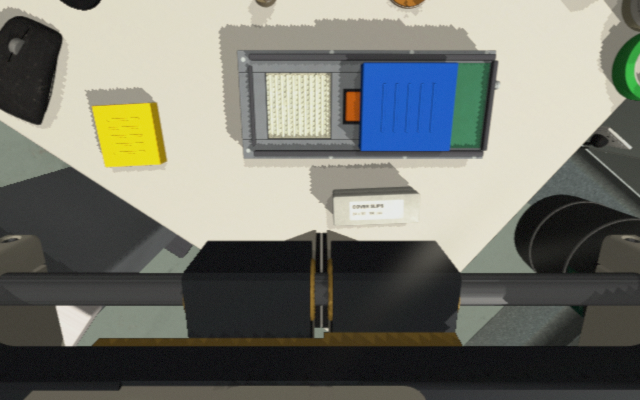

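```bash
python3 - <<'E'
from h import *
im=capture('side'); cv2.imwrite('pics/s3.png',im[:,:,::-1])
a=cv2.imread('pics/w2.png').astype(int);b=cv2.imread('pics/w3.png').astype(int)
d=abs(a-b).max(2)>60; print('changed px outside unit', d[:40].sum(), d[165:230].sum())
finish_job(); print(status.read_t())
E
```

```text
changed px outside unit 924 0
the job is handed in; nothing more can be done
the job is handed in; nothing more can be done
```

View pics/s3.png

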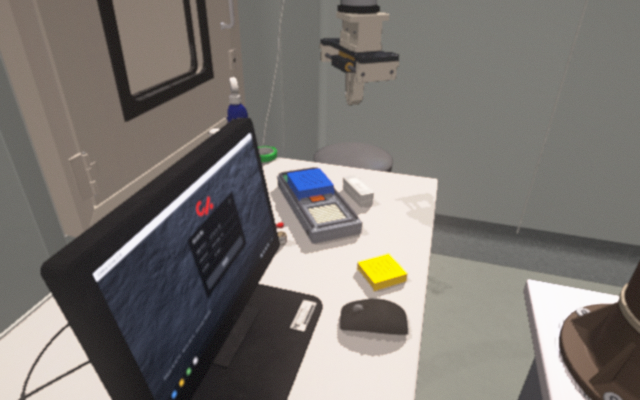

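```bash
python3 - <<'E'
import cv2,numpy as np
a=cv2.imread('pics/w2.png');b=cv2.imread('pics/w3.png');c=cv2.imread('pics/w1.png')
d=abs(a.astype(int)-b).max(2)>60; y,x=np.nonzero(d[:40]); print(np.histogram(x,bins=range(0,641,40)), y.min(),y.max())
cv2.imwrite('pics/cmp.png',np.vstack([i[:45] for i in(c,a,b)]))
E
```

```text
(array([  0,   0,   0,   0,   0, 174, 205, 130, 201, 207,   7,   0,   0,
         0,   0,   0]), array([  0,  40,  80, 120, 160, 200, 240, 280, 320, 360, 400, 440, 480,
       520, 560, 600, 640])) 18 39
```

View pics/cmp.png

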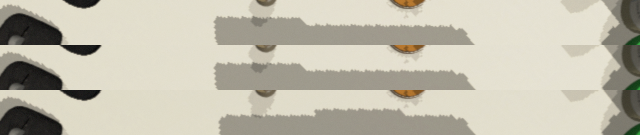

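The filter opening is wholly uncovered and the job is handed in. The last clock reading before the final checks was 15.8 s of the allowed 38 s.

- **Tab:** I pressed the orange tab with closed fingertips until a 22 N stop. The tips ended at z = 32.3 mm, so the tab travelled about 9.7 mm of its 10 mm.
- **Cover:** I pushed it by its rear wall with the closed fingers, never pinching or lifting it, then backed the fingers off and raised them clear. The wrist camera puts its origin at about x = +54 mm of the unit (it needs to be past +25). It looks flat and straight between the guides.
- **Force:** None of the pushing moves reached its 15 N stop, and the readings taken after each were around 1 N.
- **Bystanders:** The vial, dish and slide case look unmoved in the wrist views. My before/after picture check flagged 924 changed pixels on the vial and dish side. On inspection these were the cover's shadow, which moved with it. Only parts of the vial and dish were in that view.

The pressed tab is half hidden under the cover, so I did not measure its depth again after the push.

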